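# Tare the bench balance with the sample box on it

### The job

Set the sample box gently, lid up, in the middle of the balance's round pan and let go of it. Then press the tare key - the wide rectangular membrane key on the balance's sloping front - until you clearly feel its firm resistance, hold it so for about half a second without leaning hard on it, and take the hand away; leave the box on the pan. Do not press the small round key, and leave the loupe and the vial where they are.

Things in the scene. Friction and masses are not known exactly. Their poses are not given: they have to be found in the camera images.
- sample_box: Small sample box with a black base and a clear hinged lid that stays shut, 56 x 52 x 24 mm (x, y, z) with upright sides, about 50 g, loose on the table. The body that the fingers meet is 52 x 52 mm across. Origin: centre of its underside; z up.
- balance: Bench balance, fixed: about 205 mm deep (x), 156 mm wide (y), 56 mm high to the pan. Origin: centre of its underside, on the table. x points from the key panel (robot's side) to the pan, y left, z up. The key panel slopes down by 12 degrees towards -x; on it from left (+y) to right: the wide tare key, a display, the small round key.
- pan_centre (a point): Centre of the top face of the balance's flat round steel pan, 124 mm in diameter, 56 mm above the table; it lies 42 mm along the balance's +x from its origin. Axes as the balance's.
- tare_key: Tare key: grey rectangle 34 (x, up the slope) x 52 mm (y), left on the panel. Origin: centre of its underside, 67 mm along the balance's -x, 44 mm along +y, 37.5 mm above the table; z: the panel's normal, 12 degrees off vertical towards the balance's -x. Its face is 3 mm out from the origin. Springs 1 mm at 4 N, then solid; registers when over 4 N is held 0.2 s; over 40 N overloads it.
- round_key: Small round grey key, 22 mm in diameter, face 3 mm proud, at the right (-y) end of the same panel, 100 mm from the tare key. Not to be pressed. Origin: centre of its underside.
- loupe: Standing loupe, black ring over a clear foot, 39 mm in diameter, 42 mm high, loose. Bystander. Origin: centre of its underside.
- vial: Small white screw-cap vial standing upright, 23 mm in diameter, 52 mm high, loose. Bystander. Origin: centre of its underside.

How it is judged:
By the outcome, as a careful person would: the job done as asked, in the order asked, and still so for the second after the job is handed in, with the robot touching nothing.
It also fails if it takes over 51 s, if anything falls off the work surface, if the arm or the gripper's body presses on something with over 40 N, if the wrist force passes 120 N, or if a joint passes its speed limit or range.

### The arm

A 6-joint arm with a two-finger parallel gripper is mounted at the origin on a cart in front of the work surface, level with it; the furniture and walls round the work are solid. World frame = base frame: x ahead of the robot, y to its left, z up, the work surface at z = 0. Lengths are in m, angles in rad, forces in N, time in s.
With the tool pointing down it reaches from about 0.25 to 0.725 m from the base axis. Payload 9.7 kg.
Tool frame: the origin (TCP) lies on the mounting face of the last link; the fingertips stand 173 mm ahead of it and the grasp point (between the pads) lies 155 mm ahead of it; z points along the fingers, y is the direction in which the jaws open and shut (so a half turn about z gives the same grasp; the last joint's range is limited). The gripper opens to 85 mm and grips with 20 to 120 N. Pads are 22 mm wide; open, the fingers measure 114 mm over their backs; the gripper's body (76 mm by 85 mm) begins 54 mm behind the grasp point. The pads swing forward as they close: fully open they stand 13 mm farther back than shut.
Start: joints at [-1.276, 0.087, 0.176, 1.66, 0, 1.571], TCP at [0.16, -0.526, 0.405] pointing down, gripper open.
Joint ranges: [-3.13, 3.13], [-0.85, 1.81], [-1.15, 1.24], [-2.2, 2.28], [-1.44, 1.52], [-3.14, 3.14]. Speed limits (rad/s): [2.22, 2.22, 2.57, 3.14, 3.14, 3.14].

### API

Orientations are given as a unit quaternion [x, y, z, w].
In Python, from rig import bot gives the robot as it stands.
- The arm moves only by the tool play_rows, never from a script. Its argument "motion" is a list of rows, each a list of 3 entries, a list of its own where there are three numbers: the gripper's target within -1 to 1 (fully open at 1, half-way at 0, shut at -1), then the shift along the tool's x, y, z in cm, then the turn, a rotation vector about the tool's x, y, z in rad. In form: [[grip, [x, y, z], [wx, wy, wz]], ...]. A call has 1 to 8 rows; each row shifts and turns the commanded pose from where the row before left it, along the tool's axes as they then stand; what a row does not reach is not made up. A row lasts 1/8 s, in which the tool goes at most 62.5 mm and 10.7 degrees, less where a joint would pass 70% of its speed; a pose out of reach is approached as far as the arm can. A call with a gripper value outside its range is refused whole. The fingers move at their own pace and stop on an object; "grip_force" is the grip in N (left out, the last holds). Time passes only in rows, so rows that do not move let the fingers close. It gives the time, the measured TCP pose, the force and the opening at its end, in the units of the state.
- bot.get_state(): the state, without advancing time (a new reading comes with each control period).
- bot.grab_frame(name): name is "side" or "top"; returns (picture, depth): 384x512x3 uint8, blue, green, red; 384x512 float32, m along the optical axis (not along the pixel's ray), 0 where there is no reading.
- bot.camera_info(name): a dict with "fx", "fy", "cx", "cy" (pixels), "dist" ([k1, k2, p1, p2, k3] as OpenCV has them; the pictures are not rectified), "R" (3x3) and "t" (3): a world point X has camera coordinates R X + t. Camera axes: x right, y down, z forward; pixel columns grow to the right and rows downward; lengths in m; the calibration is good to about 2 mm. A picture is of the moment at which its call begins. camera_info takes no time and is no camera call.
- bot.sign_off(): hands the job in, once; it reports no verdict.
The state is a dict: "t": time; "joints": joint angles; "joint_vel": joint speeds; "joint_efforts": joint torques, N m; "tcp_pos": TCP position; "eef_rot": TCP orientation; "ft_force": force on the tool from outside, world axes, zero at the start; "torque": the same for the moment, N m; "opening": finger opening in m.
Only numpy, scipy, OpenCV 4.12 (cv2) and the standard library are available. Lean on these libraries where they do the work, as an engineer would, in place of code of your own. Each camera call takes 0.05 s, during which the arm holds its last target. There are 200 camera calls.

## Working session

There is one attempt and no reset: what is moved stays moved. The work goes in short steps, Python scripts to look and compute and a tool call to move; the robot and the scene stay as the last step left them, time stands still between calls to the robot, and variables do not carry over. Pictures are saved under pics/ and viewed, about 8 in all and at most 12, crops included, and the job is handed in when it is done.

Besides the shell and the picture viewer there is one more tool, called after ">>>" as a command line: name --argument value ..., lists and objects as JSON in quotes. play_rows: Moves the arm, as the interface text tells. Its arguments: {"type":"object","properties":{"motion":{"type":"array"},"grip_force":{"type":"number"}},"required":["motion"]}

```bash
mkdir -p pics; ls
python3 - <<'E'
from rig import bot
import cv2,numpy as np
for n in("top","side"):
    p,d=bot.grab_frame(n); cv2.imwrite(f"pics/{n}0.png",p); np.save(f"pics/{n}0.npy",d)
    c=bot.camera_info(n); print(n,{k:np.round(v,4).tolist() for k,v in c.items() if k!='name'}); print("cam at",-np.array(c["R"]).T@np.array(c["t"]))
print(bot.get_state())
E
```

```text
pics
top {'fx': 408.6974, 'fy': 408.6974, 'cx': 255.2212, 'cy': 192.4151, 'dist': [0.0324, 0.0, 0.0, 0.0, 0.0], 'R': [[-0.0202, -0.9998, 0.0017], [-0.9899, 0.0198, -0.1405], [0.1405, -0.0046, -0.9901]], 't': [0.0476, 0.5025, 1.1195]}
cam at [0.34112804 0.04275948 1.17888055]
side {'fx': 410.0291, 'fy': 410.0291, 'cx': 260.1913, 'cy': 193.9486, 'dist': [-0.0662, 0.0, 0.0, 0.0, 0.0], 'R': [[0.9476, -0.3195, 0.005], [-0.1829, -0.5551, -0.8114], [0.262, 0.7679, -0.5845]], 't': [-0.465, 0.1884, 0.7614]}
cam at [ 0.27562332 -0.62869762  0.60023232]
{'t': 0.1, 'joints': array([-1.27598583e+00,  8.73865725e-02,  1.75185189e-01,  1.65979496e+00,
       -3.03098836e-07,  1.57082350e+00]), 'joint_vel': array([ 0.00043424, -0.00210508,  0.00028675,  0.00075365, -0.0015951 ,
       -0.00175309]), 'joint_efforts': array([-2.17382271e-04, -5.21563125e+01,  4.65652585e+01,  1.59964710e-02,
       -5.33619868e-05, -7.30425938e-06]), 'tcp_pos': array([ 0.15980527, -0.52626528,  0.40404955]), 'eef_rot': array([ 9.89157321e-01,  1.46858550e-01, -8.82826240e-05, -5.93479586e-04]), 'ft_force': array([ 0.70834846, -0.12286216,  0.46571844]), 'torque': array([ 0.01912114,  0.01772532, -0.00613013]), 'opening': 0.08568712198160187}
```

View pics/top0.png

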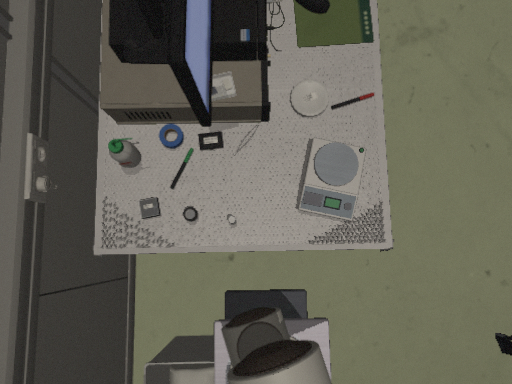

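View pics/side0.png

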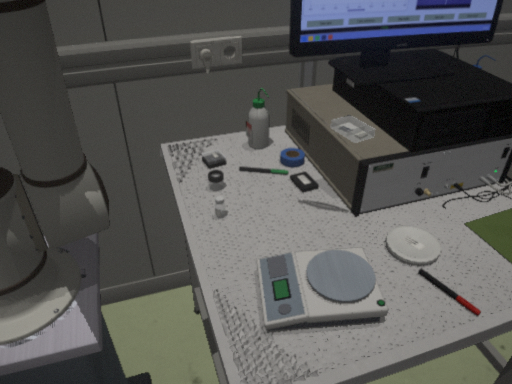

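The top view shows the balance at (333,180), with the pan at (336,164) and the tare key at (313,199). There are two dark box-like things, at (150,208) and (210,141). The side view shows them at (214,160) and (304,181), the vial at (220,207) and the loupe at (215,180). I'll zoom in to tell the two boxes apart.

Run:
```python
import cv2,numpy as np
t=cv2.imread("pics/top0.png");s=cv2.imread("pics/side0.png")
c=[(t,150,208),(t,210,141),(t,333,185),(s,214,160),(s,304,181),(s,290,285)]
z=[cv2.resize(i[y-h:y+h,x-h:x+h],(266,266),interpolation=cv2.INTER_CUBIC) for (i,x,y),h in zip(c,(20,20,50,20,20,50))]
cv2.imwrite("pics/z.png",np.vstack([np.hstack(z[:3]),np.hstack(z[3:])]))
```

```text
(no output)
```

View pics/z.png

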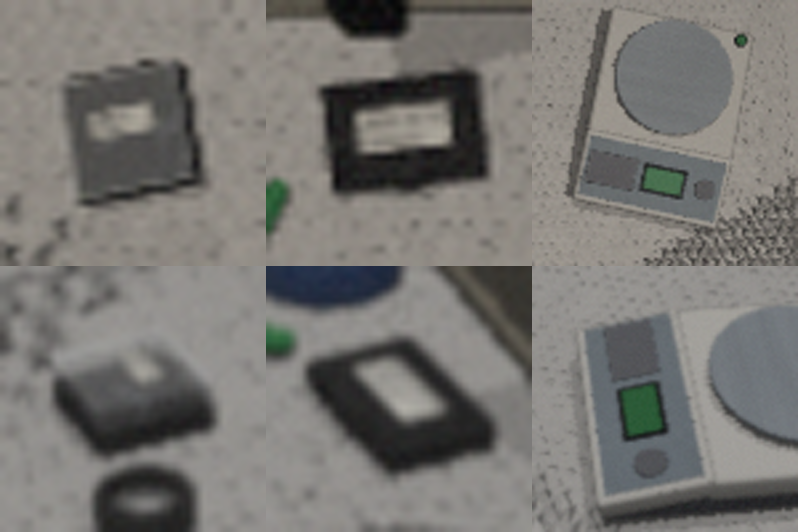

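The object at top (150,208) / side (214,160) has a black base and a clear raised lid with a small label, so it is the sample box. The flat black one at (210,141) is a decoy. The tare key is the wide grey rectangle at the panel's left, next to the green display.

```bash
cat > h.py <<'E'
import cv2,numpy as np
from rig import bot
C={n:bot.camera_info(n) for n in("top","side")}
def ray(n,p):
    c=C[n];K=np.array([[c["fx"],0,c["cx"]],[0,c["fy"],c["cy"]],[0,0,1]])
    q=cv2.undistortPoints(np.array([[p]],float),K,np.array(c["dist"]))[0,0]
    R=np.array(c["R"]);t=np.array(c["t"]);d=R.T@np.r_[q,1]
    return -R.T@t,d
def plane(n,p,z):
    o,d=ray(n,p);return o+d*(z-o[2])/d[2]
def tri(a,b):
    o1,d1=ray("top",a);o2,d2=ray("side",b)
    s=np.linalg.lstsq(np.c_[d1,-d2],o2-o1,rcond=None)[0]
    p,q=o1+s[0]*d1,o2+s[1]*d2
    return (p+q)/2,np.linalg.norm(p-q)
def blob(im,x,y,hw,hh,f,near=None):
    """largest contour of mask f(crop) around (x,y), full-picture pixels"""
    cr=im[y-hh:y+hh+1,x-hw:x+hw+1].astype(int)
    m=f(cr).astype(np.uint8)*255
    k=max(cv2.findContours(m,cv2.RETR_EXTERNAL,cv2.CHAIN_APPROX_NONE)[0],key=cv2.contourArea)
    return k+np.array([x-hw,y-hh])
E
python3 - <<'E'
from h import *
t=cv2.imread("pics/top0.png");s=cv2.imread("pics/side0.png")
D=np.load("pics/top0.npy")
def cen(k): return cv2.minAreaRect(k)[0]
g=lambda c:c.mean(2)
# probe colours
for n,i,x,y in(("tbox",t,150,212),("tlabel",t,148,206),("ttable",t,130,230),("tpan",t,336,164),("tbody",t,306,165),("tkey",t,313,199),("tpanel",t,320,208),("spanel",s,268,305),("skey",s,278,266),("span",s,342,275),("sbody",s,305,295),("green",t,332,203)):
    print(n,i[y-1:y+2,x-1:x+2].reshape(-1,3).mean(0).round())
E
```

```text
tbox [76. 77. 79.]
tlabel [132. 141. 146.]
ttable [133. 140. 144.]
tpan [115. 115. 113.]
tbody [76. 80. 82.]
tkey [88. 86. 89.]
tpanel [111. 109. 105.]
spanel [113. 107. 100.]
skey [89. 85. 84.]
span [122. 116. 112.]
sbody [147. 150. 153.]
green [ 79. 111.  73.]
```

Run:
```python
from h import *
t=cv2.imread("pics/top0.png");s=cv2.imread("pics/side0.png");D=np.load("pics/top0.npy")
blur=lambda i:cv2.GaussianBlur(i,(3,3),0)
tb,sb=blur(t),blur(s)
pan=lambda c:(c[...,0]-c[...,2]>-4)&(c.mean(2)>95)
et=cv2.fitEllipse(cv2.convexHull(blob(tb,336,163,29,25,pan)))
es=cv2.fitEllipse(cv2.convexHull(blob(sb,341,275,40,30,pan)))
print("pan",et,es); P,e=tri(et[0],es[0]);print("pan tri",P.round(4),round(e,4), plane("top",et[0],.056).round(4),plane("side",es[0],.056).round(4))
key=lambda c:(c.max(2)<101)&(c.max(2)-c.min(2)<12)
kt=cv2.minAreaRect(blob(tb,313,199,11,9,key)); ks=cv2.minAreaRect(blob(sb,278,266,11,13,key))
print("key",kt,ks);K,e=tri(kt[0],ks[0]);print("key tri",K.round(4),round(e,4),plane("top",kt[0],.0404).round(4),plane("side",ks[0],.0404).round(4))
gr=lambda c:c[...,1]-c[...,2]>15
gt=cv2.minAreaRect(blob(tb,332,203,12,10,gr));gs=cv2.minAreaRect(blob(sb,282,289,14,14,gr));G,e=tri(gt[0],gs[0]);print("disp",gt[0],G.round(4),round(e,4))
lab=lambda c:c.mean(2)>105
lt=cv2.minAreaRect(blob(t,149,206,6,4,lab));
ls=cv2.minAreaRect(blob(s,217,156,5,5,lab));L,e=tri(lt[0],ls[0]);print("label",lt,ls,L.round(4),round(e,4))
bx=blob(t,150,208,14,14,lambda c:c.mean(2)<108)
r=cv2.minAreaRect(bx);print("box",r);
for p in cv2.boxPoints(r): print(plane("top",p,.024).round(4),plane("top",p,0).round(4))
print("lid only")
bx=blob(t,150,208,14,14,lambda c:(c.mean(2)<108)&(c.mean(2)>58))
r=cv2.minAreaRect(bx);print(r,plane("top",r[0],.024).round(4))
for n,p in(("box",r[0]),("pan",et[0])):
  d=np.median(D[int(p[1])-2:int(p[1])+3,int(p[0])-2:int(p[0])+3]);o,v=ray("top",p);print(n,"depth pt",(o+v*d).round(4))
```

```text
pan ((335.7190856933594, 163.5248260498047), (42.461181640625, 43.949703216552734), 115.12114715576172) ((340.68243408203125, 274.39935302734375), (50.499515533447266, 72.12678527832031), 102.1723403930664)
pan tri [ 0.5789 -0.1903  0.0529] 0.0013 [ 0.5776 -0.1894  0.056 ] [ 0.5779 -0.1929  0.056 ]
key ((313.8189392089844, 198.81353759765625), (22.666563034057617, 13.308806419372559), 8.972626686096191) ((276.7923278808594, 266.8384704589844), (21.4580078125, 18.977313995361328), 82.87498474121094)
key tri [ 0.4809 -0.1263  0.0421] 0.0002 [ 0.4812 -0.1265  0.0404] [ 0.4814 -0.1247  0.0404]
disp (331.89190673828125, 202.64865112304688) [ 0.4695 -0.1767  0.0401] 0.0001
label ((147.5576934814453, 205.78846740722656), (4.118439197540283, 9.41357421875), 78.69007110595703) ((217.0, 154.0), (6.0, 10.0), 90.0) [0.476  0.342  0.0266] 0.0071
box ((149.84970092773438, 207.52308654785156), (20.451690673828125, 19.463321685791016), 81.25383758544922)
[0.493  0.3686 0.024 ] [0.4962 0.3754 0.    ]
[0.5004 0.3143 0.024 ] [0.5037 0.32   0.    ]
[0.4426 0.3048 0.024 ] [0.4447 0.3103 0.    ]
[0.4354 0.3587 0.024 ] [0.4373 0.3653 0.    ]
lid only
((149.8265838623047, 207.372802734375), (20.1475772857666, 19.463321685791016), 81.25383758544922) [0.4682 0.3367 0.024 ]
box depth pt [0.4684 0.3372 0.0219]
pan depth pt [ 0.5781 -0.1899  0.0538]
```

>>> play_rows --motion '[[1,[0,0,0],[0,0,-0.18]],[1,[0,0,0],[0,0,-0.18]],[1,[0,0,0],[0,0,-0.18]],[1,[0,0,0],[0,0,-0.18]],[1,[0,0,0],[0,0,-0.18]],[1,[0,0,0],[0,0,-0.18]],[1,[0,0,0],[0,0,-0.18]],[1,[0,0,0],[0,0,-0.18]]]' --grip_force 25

```text
t: 1.1
tcp_pos: [0.1598, -0.5263, 0.4042]
eef_rot: [0.645, 0.765, 0.0, -0.0]
ft_force: [0.4, -0.5, -0.0]
opening: 0.0859
```

Run:
```python
from rig import bot
s=bot.get_state();print(s["joints"].round(3),s["tcp_pos"],s["eef_rot"].round(4))
```

```text
[-1.276  0.087  0.175  1.66  -0.     0.125] [ 0.15978061 -0.52626465  0.40422727] [ 6.445e-01  7.646e-01  2.000e-04 -4.000e-04]
```

>>> play_rows --motion '[[1,[0,0,0],[0,0,-0.18]],[1,[0,0,0],[0,0,-0.18]],[1,[0,0,0],[0,0,-0.18]],[1,[0,0,0],[0,0,-0.18]],[1,[0,0,0],[0,0,-0.18]],[1,[0,0,0],[0,0,-0.18]],[1,[0,0,0],[0,0,-0.18]],[1,[0,0,0],[0,0,-0.12]]]'

```text
t: 2.1
tcp_pos: [0.1598, -0.5263, 0.4043]
eef_rot: [0.011, 1.0, 0.0, -0.0]
ft_force: [-0.3, -0.6, -0.8]
opening: 0.0856
```

```bash
cat > go.py <<'E'
import sys
from rig import bot
import numpy as np
from scipy.spatial.transform import Rotation as R
def go(x,y,z):
    s=bot.get_state();q=R.from_quat(s["eef_rot"]);T=q.as_matrix()
    print("yaw",np.degrees(np.arctan2(T[1,0],T[0,0])).round(2),"tcp",s["tcp_pos"].round(4),"F",s["ft_force"].round(1),"j",s["joints"].round(2),"open",s["opening"])
    print("toolshift cm",(100*q.inv().apply(np.array([x,y,z])-s["tcp_pos"])).round(2))
go(*map(float,sys.argv[1:4]))
E
python3 go.py .469 .339 .30
```

```text
yaw 178.74 tcp [ 0.1598 -0.5263  0.4043] F [-0.3 -0.6 -0.8] j [-1.28  0.09  0.18  1.66  0.   -1.25] open 0.08560122307430729
toolshift cm [-29.01  87.18  10.49]
```

>>> play_rows --motion '[[1,[-1.2,3.6,0],[0,0,0]],[1,[-1.2,3.6,0],[0,0,0]],[1,[-1.2,3.6,0],[0,0,0]],[1,[-1.2,3.6,0],[0,0,0]],[1,[-1.2,3.6,0],[0,0,0]],[1,[-1.2,3.6,0],[0,0,0]],[1,[-1.2,3.6,0],[0,0,0]],[1,[-1.2,3.6,0],[0,0,0]]]'

```text
t: 3.1
tcp_pos: [0.2636, -0.2398, 0.4045]
eef_rot: [0.014, 1.0, 0.0, -0.0]
ft_force: [0.6, -0.4, 0.5]
opening: 0.0854
```

>>> play_rows --motion '[[1,[-1.2,3.6,0],[0,0,0]],[1,[-1.2,3.6,0],[0,0,0]],[1,[-1.2,3.6,0],[0,0,0]],[1,[-1.2,3.6,0],[0,0,0]],[1,[-1.2,3.6,0],[0,0,0]],[1,[-1.2,3.6,0],[0,0,0]],[1,[-1.2,3.6,0],[0,0,0]],[1,[-1.2,3.6,0],[0,0,0]]]'

```text
t: 4.1
tcp_pos: [0.3673, 0.0457, 0.4045]
eef_rot: [0.013, 1.0, -0.0, -0.0]
ft_force: [0.1, -1.3, -0.5]
opening: 0.0851
```

>>> play_rows --motion '[[1,[-1.2,3.6,0.5],[0,0,0]],[1,[-1.2,3.6,1],[0,0,0]],[1,[-1.2,3.6,1],[0,0,0]],[1,[-1.2,3.6,1],[0,0,0]],[1,[-1.2,3.6,1],[0,0,0]],[1,[-1.2,3.6,1],[0,0,0]],[1,[-1.2,3.6,1],[0,0,0]],[1,[0,0,0],[0,0,-0.179]]]'

```text
t: 5.1
tcp_pos: [0.4582, 0.2959, 0.3375]
eef_rot: [-0.078, 0.997, -0.001, -0.001]
ft_force: [0.2, -0.4, 0.1]
opening: 0.085
```

```bash
python3 go.py .469 .339 .25
python3 - <<'E'
from h import *
t,_=bot.grab_frame("top");s,_=bot.grab_frame("side")
cv2.imwrite("pics/a.png",np.hstack([cv2.resize(t[150:260,90:240],(400,293)),cv2.resize(s[90:240,120:325],(400,293))]))
E
```

```text
yaw -171.0 tcp [0.4582 0.2959 0.3375] F [ 0.2 -0.4  0.1] j [0.57 0.06 0.02 1.53 0.   0.42] open 0.08502232373393377
toolshift cm [-1.77  4.1   8.74]
```

View pics/a.png

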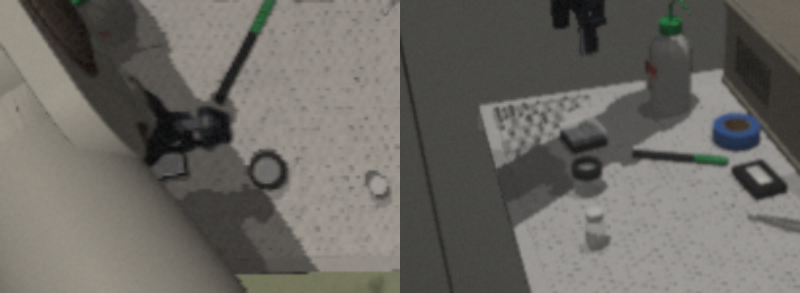

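The side view (crop (584,135), which is pixel (214,159)) shows the box untouched below the gripper, with the loupe clear of it. I'll move above the box and check its centre in the side view too.

>>> play_rows --motion '[[1,[-0.6,1.4,2],[0,0,0]],[1,[-0.6,1.4,2],[0,0,0]],[1,[-0.57,1.3,2],[0,0,0]],[1,[0,0,1.7],[0,0,0]],[1,[0,0,0],[0,0,0]]]'

```text
t: 5.82
tcp_pos: [0.4687, 0.337, 0.2606]
eef_rot: [-0.076, 0.997, -0.001, -0.001]
ft_force: [1.1, -0.8, 1.3]
opening: 0.0852
```

```bash
python3 go.py .469 .339 .172
python3 - <<'E'
from h import *
c=C["side"];K=np.array([[c["fx"],0,c["cx"]],[0,c["fy"],c["cy"]],[0,0,1]])
a=np.radians(9);ux=np.array([np.cos(a),np.sin(a),0]);uy=np.array([-np.sin(a),np.cos(a),0])
P=[np.array([.469,.339,z])+i*.028*ux+j*.026*uy for z in(0,.024) for i,j in((1,1),(1,-1),(-1,-1),(-1,1))]
px=cv2.projectPoints(np.array(P),cv2.Rodrigues(np.array(c["R"]))[0],np.array(c["t"]),K,np.array(c["dist"]))[0][:,0]
s,_=bot.grab_frame("side");x0,y0=180,100;f=8
im=cv2.resize(s[y0:y0+70,x0:x0+90],None,fx=f,fy=f,interpolation=cv2.INTER_CUBIC)
for p in px: cv2.circle(im,tuple(int(v) for v in (p-[x0,y0]+.5)*f),3,(0,0,255),-1)
cv2.imwrite("pics/b.png",im)
E
```

```text
yaw -171.29 tcp [0.4687 0.337  0.2606] F [ 1.1 -0.8  1.3] j [ 0.62  0.15 -0.04  1.39 -0.    0.47] open 0.08521617144989269
toolshift cm [-0.08  0.21  8.86]
```

View pics/b.png

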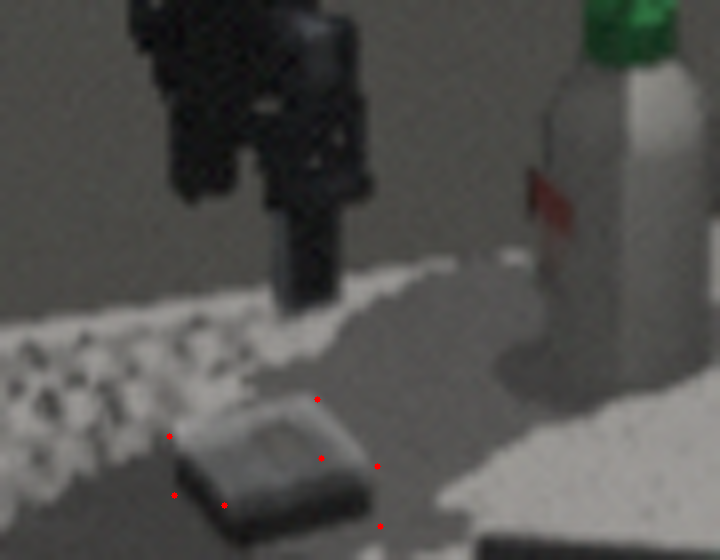

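The projected corners (red) match the box's lid corners in the side view to within about 1 px (2 mm), so the pose and height agree across both views. I'll descend and grip.

>>> play_rows --motion '[[1,[0,0.2,1.5],[0,0,0]],[1,[0,0,1.5],[0,0,0]],[1,[0,0,1.5],[0,0,0]],[1,[0,0,1.5],[0,0,0]],[1,[0,0,1.2],[0,0,0]],[1,[0,0,0.7],[0,0,0]],[1,[0,0,0],[0,0,0]],[1,[0,0,0],[0,0,0]]]'

```text
t: 6.88
tcp_pos: [0.469, 0.3393, 0.1842]
eef_rot: [-0.076, 0.997, 0.0, 0.0]
ft_force: [-1.0, 0.4, 0.1]
opening: 0.0855
```

```bash
python3 go.py .469 .339 .172
```

```text
yaw -171.28 tcp [0.469  0.3393 0.1842] F [-1.   0.4  0.1] j [ 0.63  0.18 -0.15  1.24 -0.    0.47] open 0.0855331644598148
toolshift cm [ 0.01 -0.03  1.22]
```

>>> play_rows --motion '[[1,[0,0,0.6],[0,0,0]],[1,[0,0,0.3],[0,0,0]],[1,[0,0,0],[0,0,0]],[0.5,[0,0,0],[0,0,0]],[0,[0,0,0],[0,0,0]],[-0.5,[0,0,0],[0,0,0]],[-1,[0,0,0],[0,0,0]],[-1,[0,0,0],[0,0,0]]]' --grip_force 25

```text
t: 7.88
tcp_pos: [0.4689, 0.3393, 0.175]
eef_rot: [-0.076, 0.997, 0.0, 0.0]
ft_force: [0.7, 0.8, 3.3]
opening: 0.051
```

>>> play_rows --motion '[[-1,[0,0,0],[0,0,0]],[-1,[0,0,0],[0,0,0]]]'

```text
t: 8.12
tcp_pos: [0.469, 0.3393, 0.175]
eef_rot: [-0.076, 0.997, 0.0, 0.0]
ft_force: [0.3, 0.4, 3.9]
opening: 0.0515
```

>>> play_rows --motion '[[-1,[0,0,-1],[0,0,0]],[-1,[0,0,-2],[0,0,0]],[-1,[0,0,-2],[0,0,0]],[-1,[0,0,-2],[0,0,0]],[-1,[0,0,-2],[0,0,0]],[-1,[0,0,-2],[0,0,0]],[-1,[0,0,-1],[0,0,0]],[-1,[0,0,0],[0,0,0]]]'

```text
t: 9.12
tcp_pos: [0.4689, 0.3393, 0.2951]
eef_rot: [-0.076, 0.997, 0.0, 0.0]
ft_force: [-0.2, -1.0, -1.3]
opening: 0.0514
```

```bash
python3 go.py .578 -.1905 .29
```

```text
yaw -171.28 tcp [0.4689 0.3393 0.2951] F [-0.2 -1.  -1.3] j [ 0.63  0.14  0.02  1.45 -0.    0.47] open 0.0514365597554259
toolshift cm [ -2.75 -54.02   0.5 ]
```

>>> play_rows --motion '[[-1,[-0.1,-1.5,0],[0,0,0]],[-1,[-0.15,-3,0],[0,0,0]],[-1,[-0.15,-3.5,0],[0,0,0]],[-1,[-0.2,-3.5,0],[0,0,0]],[-1,[-0.2,-3.5,0],[0,0,0]],[-1,[-0.2,-3.5,0],[0,0,0]],[-1,[-0.2,-3.5,0],[0,0,0]],[-1,[-0.2,-3.5,0],[0,0,0]]]'

```text
t: 10.12
tcp_pos: [0.5211, 0.0873, 0.2938]
eef_rot: [-0.076, 0.997, -0.0, -0.001]
ft_force: [0.4, -0.3, -0.3]
opening: 0.0515
```

>>> play_rows --motion '[[-1,[-0.2,-3.5,0],[0,0,0]],[-1,[-0.2,-3.5,0],[0,0,0]],[-1,[-0.2,-3.5,0],[0,0,0]],[-1,[-0.2,-3.5,0],[0,0,0]],[-1,[-0.2,-3.5,0],[0,0,0]],[-1,[-0.2,-3.5,0],[0,0,0]],[-1,[-0.15,-3,0],[0,0,0]],[-1,[0,0,0],[0,0,0]]]'

```text
t: 11.12
tcp_pos: [0.5705, -0.1482, 0.2934]
eef_rot: [-0.075, 0.997, 0.0, -0.001]
ft_force: [-0.3, 0.6, -1.2]
opening: 0.0511
```

```bash
python3 go.py .578 -.1905 .238
```

```text
yaw -171.45 tcp [ 0.5705 -0.1482  0.2934] F [-0.3  0.6 -1.2] j [-0.25  0.17  0.05  1.46 -0.   -0.4 ] open 0.05110671739427547
toolshift cm [-0.12 -4.29  5.54]
```

>>> play_rows --motion '[[-1,[-0.06,-2.15,0],[0,0,0]],[-1,[-0.06,-2.14,0],[0,0,0]],[-1,[0,0,1],[0,0,0]],[-1,[0,0,1.5],[0,0,0]],[-1,[0,0,1.5],[0,0,0]],[-1,[0,0,0.8],[0,0,0]],[-1,[0,0,0.3],[0,0,0]],[-1,[0,0,0],[0,0,0]]]'

```text
t: 12.12
tcp_pos: [0.5788, -0.188, 0.2438]
eef_rot: [-0.076, 0.997, -0.0, 0.0]
ft_force: [-0.1, -0.1, -0.5]
opening: 0.0513
```

```bash
python3 go.py .578 -.1905 .231;python3 - <<'E'
from h import *
t,_=bot.grab_frame("top");s,_=bot.grab_frame("side")
cv2.imwrite("pics/c.png",np.hstack([cv2.resize(t[125:235,270:400],(390,330)),cv2.resize(s[200:340,240:405],(390,330))]))
E
```

```text
yaw -171.27 tcp [ 0.5788 -0.188   0.2438] F [-0.1 -0.1 -0.5] j [-0.31  0.22  0.02  1.37 -0.   -0.47] open 0.05130897253804155
toolshift cm [ 0.12 -0.24  1.28]
```

View pics/c.png

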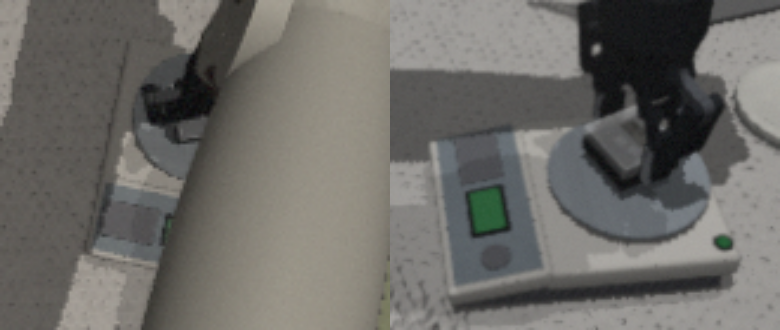

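The box is held level above the pan, about 1 cm up and roughly centred. I'll lower it slowly.

>>> play_rows --motion '[[-1,[0.1,-0.2,0.4],[0,0,0]],[-1,[0,0,0.3],[0,0,0]],[-1,[0,0,0.2],[0,0,0]],[-1,[0,0,0.1],[0,0,0]],[-1,[0,0,0],[0,0,0]],[-1,[0,0,0],[0,0,0]]]'

```text
t: 12.98
tcp_pos: [0.5781, -0.1902, 0.2338]
eef_rot: [-0.076, 0.997, -0.0, 0.0]
ft_force: [-0.7, -0.4, -0.3]
opening: 0.0513
```

>>> play_rows --motion '[[-1,[0,0,0.1],[0,0,0]],[-1,[0,0,0],[0,0,0]],[-1,[0,0,0.1],[0,0,0]],[-1,[0,0,0],[0,0,0]]]'

```text
t: 13.48
tcp_pos: [0.5781, -0.1902, 0.2315]
eef_rot: [-0.076, 0.997, 0.0, -0.0]
ft_force: [0.7, -0.4, -1.2]
opening: 0.0516
```

>>> play_rows --motion '[[-1,[0,0,0.05],[0,0,0]],[-1,[0,0,0],[0,0,0]]]'

```text
t: 13.72
tcp_pos: [0.5781, -0.1902, 0.2312]
eef_rot: [-0.076, 0.997, -0.0, -0.0]
ft_force: [0.3, -0.4, -0.4]
opening: 0.0512
```

>>> play_rows --motion '[[-1,[0,0,0.05],[0,0,0]],[-1,[0,0,0],[0,0,0]]]'

```text
t: 13.98
tcp_pos: [0.5781, -0.1902, 0.231]
eef_rot: [-0.076, 0.997, -0.0, 0.0]
ft_force: [-1.0, 0.5, 3.2]
opening: 0.0512
```

Contact is felt at TCP z = 0.231, which agrees with 0.175 + 0.056. I'll release and rise.

>>> play_rows --motion '[[-0.2,[0,0,0],[0,0,0]],[0.2,[0,0,0],[0,0,0]],[0.6,[0,0,0],[0,0,0]],[1,[0,0,0],[0,0,0]],[1,[0,0,0],[0,0,0]],[1,[0,0,0],[0,0,0]],[1,[0,0,-0.5],[0,0,0]],[1,[0,0,-1.5],[0,0,0]]]'

```text
t: 14.98
tcp_pos: [0.5779, -0.1902, 0.2508]
eef_rot: [-0.076, 0.997, 0.0, -0.001]
ft_force: [0.2, 0.9, -0.4]
opening: 0.0852
```

>>> play_rows --motion '[[1,[0,0,-2],[0,0,0]],[1,[0,0,-2],[0,0,0]],[1,[0,0,-2],[0,0,0]],[1,[1,1,0],[0,0,0]],[-1,[3,1.5,0],[0,0,0]],[-1,[3,1.5,0],[0,0,0]],[-1,[1,0.5,0],[0,0,0]],[-1,[0,0,0],[0,0,0]]]'

```text
t: 15.98
tcp_pos: [0.4922, -0.1579, 0.3118]
eef_rot: [-0.076, 0.997, -0.0, 0.001]
ft_force: [-0.1, 0.1, 0.3]
opening: 0.0124
```

```bash
python3 go.py .481 -.1258 .24;python3 - <<'E'
from h import *
t,_=bot.grab_frame("top");s,_=bot.grab_frame("side")
cv2.imwrite("pics/d.png",np.hstack([cv2.resize(t[125:235,270:400],(390,330)),cv2.resize(s[200:340,240:405],(390,330))]))
c=C["side"];K=np.array([[c["fx"],0,c["cx"]],[0,c["fy"],c["cy"]],[0,0,1]])
a=np.radians(9);ux=np.array([np.cos(a),np.sin(a),0]);uy=np.array([-np.sin(a),np.cos(a),0])
E
```

```text
yaw -171.28 tcp [ 0.4922 -0.1579  0.3118] F [-0.1  0.1  0.3] j [-0.31 -0.01 -0.1   1.48  0.   -0.46] open 0.012399852229536146
toolshift cm [0.64 3.35 7.18]
```

View pics/d.png

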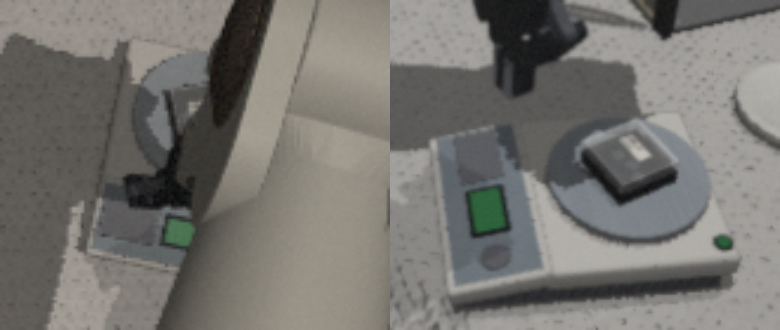

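The box sits upright and centred on the pan: in the side view the box base is at (630,172) and the pan centre at (630,178). Next I'll align the shut fingers with the key and tilt 12° onto its normal.

>>> play_rows --motion '[[-1,[0,0,0],[0,0,0.18]],[-1,[0,0,0],[0,0,0.18]],[-1,[0,0,0],[0,-0.105,0]],[-1,[0,0,0],[0,-0.105,0]],[-1,[0,0,0],[0,0,0]]]'

```text
t: 16.7
tcp_pos: [0.4923, -0.158, 0.3109]
eef_rot: [0.103, 0.989, -0.011, 0.104]
ft_force: [-0.0, -0.2, 0.2]
opening: -0.0005
```

```bash
python3 go.py .4418 -.1172 .2293; python3 -c "
from rig import bot
from scipy.spatial.transform import Rotation as R
print(R.from_quat(bot.get_state()['eef_rot']).as_matrix().round(3))"
```

```text
yaw 168.09 tcp [ 0.4923 -0.158   0.3109] F [-0.  -0.2  0.2] j [-0.32 -0.13 -0.23  1.26  0.02 -0.11] open -0.0004631879884761483
toolshift cm [7.36 2.95 6.78]
[[-0.957  0.206  0.204]
 [ 0.202  0.978 -0.043]
 [-0.209 -0.    -0.978]]
```

>>> play_rows --motion '[[-1,[2.5,1,0],[0,0,0]],[-1,[2.5,1,0],[0,0,0]],[-1,[2.4,1,0],[0,0,0]],[-1,[0,0,2],[0,0,0]],[-1,[0,0,2],[0,0,0]],[-1,[0,0,2],[0,0,0]],[-1,[0,0,0.8],[0,0,0]],[-1,[0,0,0],[0,0,0]]]'

```text
t: 17.7
tcp_pos: [0.4416, -0.1166, 0.2285]
eef_rot: [0.103, 0.989, -0.011, 0.103]
ft_force: [0.5, 0.6, -0.3]
opening: 0.0002
```

```bash
python3 go.py .4459 -.1181 .2097;python3 - <<'E'
from h import *
s,_=bot.grab_frame("side")
cv2.imwrite("pics/e.png",cv2.resize(s[200:340,240:405],(660,560)))
E
```

```text
yaw 168.09 tcp [ 0.4416 -0.1166  0.2285] F [ 0.5  0.6 -0.3] j [-0.26 -0.26 -0.5   1.13  0.01 -0.05] open 0.00019326587441747801
toolshift cm [-0.05 -0.06  1.93]
```

View pics/e.png

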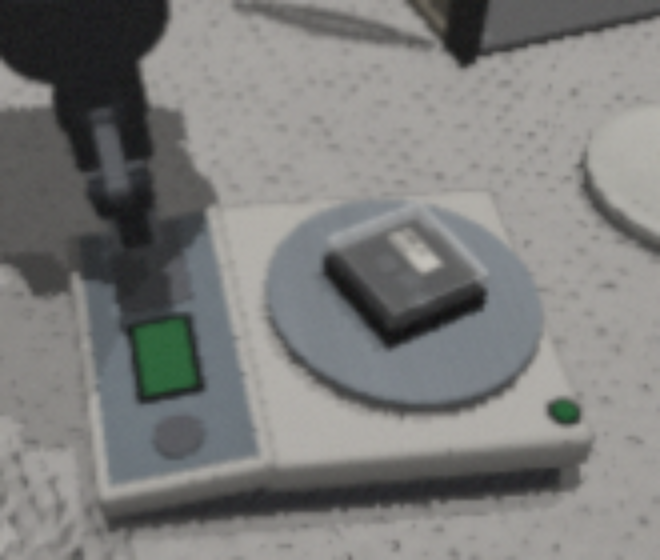

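The fingertips, at crop (137,240), hover over the key (centre about (150,275)), well away from the round key at (178,436) and the box. I'll approach slowly.

>>> play_rows --motion '[[-1,[0,0,0.6],[0,0,0]],[-1,[0,0,0.5],[0,0,0]],[-1,[0,0,0.3],[0,0,0]],[-1,[0,0,0.1],[0,0,0]],[-1,[0,0,0],[0,0,0]]]'

```text
t: 18.38
tcp_pos: [0.4445, -0.1172, 0.2141]
eef_rot: [0.103, 0.989, -0.011, 0.104]
ft_force: [0.1, 0.0, -0.5]
opening: -0.0
```

>>> play_rows --motion '[[-1,[0,0,0.1],[0,0,0]],[-1,[0,0,0],[0,0,0]]]'

```text
t: 18.62
tcp_pos: [0.4447, -0.1172, 0.2131]
eef_rot: [0.103, 0.989, -0.011, 0.104]
ft_force: [-0.3, -1.2, 1.1]
opening: 0.0002
```

>>> play_rows --motion '[[-1,[0,0,0.1],[0,0,0]],[-1,[0,0,0],[0,0,0]]]'

```text
t: 18.88
tcp_pos: [0.4449, -0.1172, 0.2121]
eef_rot: [0.103, 0.989, -0.011, 0.104]
ft_force: [0.6, -0.2, -0.1]
opening: -0.0001
```

>>> play_rows --motion '[[-1,[0,0,0.15],[0,0,0]],[-1,[0,0,0],[0,0,0]]]'

```text
t: 19.12
tcp_pos: [0.4452, -0.1173, 0.2105]
eef_rot: [0.103, 0.989, -0.011, 0.104]
ft_force: [-0.7, -0.7, -0.2]
opening: 0.0002
```

>>> play_rows --motion '[[-1,[0,0,0.05],[0,0,0]],[-1,[0,0,0],[0,0,0]]]'

```text
t: 19.38
tcp_pos: [0.4453, -0.1174, 0.2102]
eef_rot: [0.103, 0.989, -0.011, 0.104]
ft_force: [-0.1, 0.3, 0.0]
opening: 0.0004
```

>>> play_rows --motion '[[-1,[0,0,0.05],[0,0,0]],[-1,[0,0,0],[0,0,0]]]'

```text
t: 19.62
tcp_pos: [0.4455, -0.1174, 0.2097]
eef_rot: [0.103, 0.989, -0.011, 0.104]
ft_force: [0.7, -0.2, 0.2]
opening: 0.0004
```

>>> play_rows --motion '[[-1,[0,0,0.05],[0,0,0]],[-1,[0,0,0],[0,0,0]]]'

```text
t: 19.88
tcp_pos: [0.4455, -0.1174, 0.2093]
eef_rot: [0.103, 0.989, -0.011, 0.104]
ft_force: [0.2, -0.1, 2.5]
opening: 0.0001
```

>>> play_rows --motion '[[-1,[0,0,0.05],[0,0,0]],[-1,[0,0,0],[0,0,0]]]'

```text
t: 20.12
tcp_pos: [0.4456, -0.1174, 0.2089]
eef_rot: [0.103, 0.989, -0.011, 0.104]
ft_force: [-2.2, -0.4, 2.2]
opening: -0.0002
```

>>> play_rows --motion '[[-1,[0,0,0.05],[0,0,0]],[-1,[0,0,0],[0,0,0]]]'

```text
t: 20.38
tcp_pos: [0.4457, -0.1174, 0.2088]
eef_rot: [0.103, 0.989, -0.011, 0.104]
ft_force: [-5.1, 1.7, 7.1]
opening: -0.0002
```

>>> play_rows --motion '[[-1,[0,0,0.04],[0,0,0]],[-1,[0,0,0],[0,0,0]]]'

```text
t: 20.62
tcp_pos: [0.4457, -0.1174, 0.2087]
eef_rot: [0.103, 0.989, -0.011, 0.104]
ft_force: [-8.3, 2.0, 13.0]
opening: 0.0
```

The stop is firm: about 14 N along the normal with no further travel. I'll hold briefly, then withdraw along the normal.

>>> play_rows --motion '[[-1,[0,0,0],[0,0,0]],[-1,[0,0,0],[0,0,0]],[-1,[0,0,0],[0,0,0]]]'

```text
t: 21.0
tcp_pos: [0.4457, -0.1174, 0.2087]
eef_rot: [0.103, 0.989, -0.011, 0.104]
ft_force: [-8.8, 2.8, 11.1]
opening: -0.0001
```

>>> play_rows --motion '[[-1,[0,0,-0.5],[0,0,0]],[-1,[0,0,-1.5],[0,0,0]],[-1,[0,0,-2.5],[0,0,0]],[-1,[0,0,-3],[0,0,0]],[-1,[0,0,-3],[0,0,0]],[-1,[0,3,-2],[0,0,0]],[-1,[0,4,0],[0,0,0]],[-1,[0,4,0],[0,0,0]]]'

```text
t: 22.0
tcp_pos: [0.4429, -0.0034, 0.3313]
eef_rot: [0.104, 0.989, -0.011, 0.105]
ft_force: [1.0, -0.5, -0.6]
opening: -0.0001
```

>>> play_rows --motion '[[-1,[0,4,0],[0,0,0]],[-1,[0,4,0],[0,0,0]],[-1,[0,3,0],[0,0,0]],[-1,[0,0,0],[0,0,0]],[-1,[0,0,0],[0,0,0]]]'

```text
t: 22.62
tcp_pos: [0.4655, 0.1029, 0.3304]
eef_rot: [0.103, 0.989, -0.011, 0.104]
ft_force: [-0.4, 0.0, -0.1]
opening: -0.0001
```

```bash
python3 go.py .4459 -.1181 .2097;python3 - <<'E'
from h import *
t,_=bot.grab_frame("top");s,_=bot.grab_frame("side")
cv2.imwrite("pics/f.png",np.hstack([cv2.resize(t[125:235,270:400],(390,330)),cv2.resize(s[130:340,150:405],(401,330))]))
tb,sb=cv2.GaussianBlur(t,(3,3),0),cv2.GaussianBlur(s,(3,3),0)
# rays of box outline centre, dark mask
for n,i,x,y in(("top",tb,336,163),("side",sb,341,270)):
    k=blob(i,x,y,18,17,lambda c:c.mean(2)<90);r=cv2.minAreaRect(k);print(n,r,plane(n,r[0],.068).round(4))
E
```

```text
yaw 168.11 tcp [0.4655 0.1029 0.3304] F [-0.4  0.  -0.1] j [ 0.24 -0.22 -0.27  1.33 -0.09  0.44] open -0.00012461956748943012
toolshift cm [ -0.06 -22.03  12.36]
top ((335.38458251953125, 162.92306518554688), (21.1805419921875, 20.003843307495117), 78.69007110595703) [ 0.5768 -0.1861  0.068 ]
side ((339.300048828125, 275.1000061035156), (38.57978820800781, 24.033313751220703), 18.434946060180664) [ 0.5681 -0.2032  0.068 ]
```

View pics/f.png

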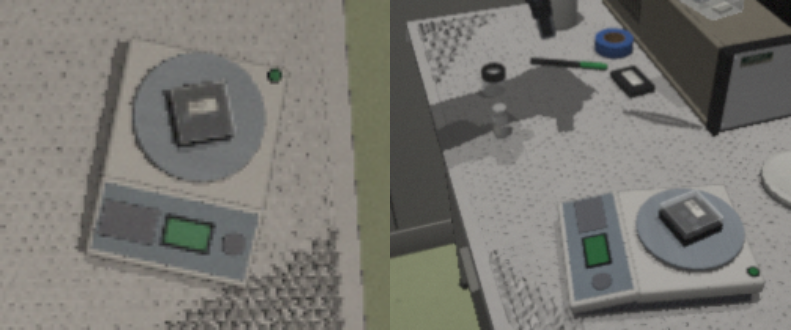

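The box is centred on the pan within about 1 px in the top view (box (200,113), pan (199,116)), and the loupe and vial are unmoved. The hand is clear, so I'll hand in.

```bash
python3 -c "
from rig import bot
print(bot.sign_off())"
```

```text
the job is handed in; nothing more can be done
None
```

The sample box is on the balance pan, lid up, and I pressed the tare key and took the hand away. I handed the job in after about 23 s of the 51 s allowed; the sign-off gave no verdict.

- **Placing the box:** I lowered it until I felt about 3 N of contact and let go. Contact came at tool height 0.231 m, which matches the 56 mm pan height. In the last top view the box is centred on the pan to about 1 px, roughly 3 mm.
- **Pressing the tare key:** I pressed along the key's normal with the fingers shut. It gave about 0.8 mm, then stopped firmly. I held it for roughly half a second at 8–14 N, well under 40 N.
- **Other objects:** The loupe and vial look untouched in the last side view, I never went near the round key, and the robot was touching nothing at the end.

These checks were weak or disagreed:
- **Sideways force:** There was about 7 N of sideways force during the press, more than I expected. I took it to be friction.
- **Registration:** I could not confirm directly that the key registered.
- **Side-view box check:** A late colour-mask check put the box 1–2 cm off (0.568, -0.203). I think the crop clipped the box and picked up its dark side, so I relied on the top view and the picture itself.
- **Box label height:** The two views missed each other by 7 mm when triangulating the label. I used the box outline, checked in both views, instead.
- **Pan height:** The two-view pan height came out 3 mm low, and contact settled it.

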